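# Repack the two misplaced amber lumps in the sorting case

### The arm

A 6-joint arm with a two-finger parallel gripper is mounted at the origin on a cart in front of the work surface, level with it; the furniture and walls round the work are solid. World frame = base frame: x ahead of the robot, y to its left, z up, the work surface at z = 0. Lengths are in m, angles in rad, forces in N, time in s.
With the tool pointing down it reaches from about 0.35 to 1 m from the base axis. Payload 7.1 kg.
Tool frame: the origin (TCP) lies at the very end of the fingers, on their centre line; the grasp point (between the pads) lies 19 mm behind it (bot.grasp_offset is the distance from the TCP to the grasp point, in m); x points along the fingers, y is the direction in which the jaws open and shut, and the axes are right-handed (so a half turn about x gives the same grasp; the last joint's range is limited). The gripper opens to 85 mm and grips with 20 to 120 N. Pads are 22 mm wide; open, the fingers measure 114 mm over their backs; the gripper's body (76 mm by 85 mm) begins 54 mm behind the grasp point. The pads swing forward as they close: fully open they stand 13 mm farther back than shut.
Start: joints at [1.147, 0.423, 1.63, -0, 1.089, -0.019], TCP at [0.246, 0.574, 0.196] pointing down, gripper open.
Joint ranges: [-3, 3], [-0.9, 2.11], [0.09, 2.58], [-1.31, 4.45], [0.11, 2.69], [-2.54, 2.54]. Speed limits (rad/s): [2.39, 2.39, 3.01, 3.14, 3.14, 3.14].

### API

Orientations are given as a 3x3 rotation matrix whose columns are the frame's x, y, z axes.
In Python, from plant import bot gives the robot as it stands.
- The arm moves only by the tool apply_moves, never from a script. Its argument "deltas" is a list that holds one entry, the list of rows, each a list of 4 numbers: the shift along the tool's x, y, z in cm, then the turn about the tool's x in rad. A call has 1 to 12 rows; each row is the pose to reach, as a shift and turn from the pose commanded when the call began, along the tool's axes at that moment; what a row does not reach only later rows make up. A row lasts 1/8 s, in which the tool goes at most 62.5 mm and 10.7 degrees, less where a joint would pass 70% of its speed; a pose out of reach is approached as far as the arm can. A call with a gripper value outside its range is refused whole. "claw" is the finger opening in cm, from 0 to 8.54, set as the call begins (left out, the last holds). The fingers move at their own pace and stop on an object; the grip force is fixed at half the most. Time passes only in rows, so rows that repeat a pose let the fingers close. It gives the time, the measured TCP pose, the force and the opening at its end, in the units of the state.
- bot.get_obs(): the state, without advancing time (a new reading comes with each control period).
- bot.get_image(name): name is "scene" or "top"; returns a dict with "image" (400x640x3 uint8, red, green, blue), "range_z" (400x640 float32, m along the optical axis (not along the pixel's ray), 0 where there is no reading), "mtx" (3x3 intrinsics, pixels), "D" ([k1, k2, p1, p2, k3] as OpenCV has them; the pictures are not rectified), "xyz" and "attitude" of the camera in the world. Camera axes: x right, y up, looking along -z (the intrinsics and any distortion apply to the point x, -y, -z); pixel columns grow to the right and rows downward; lengths in m; the calibration is good to about 2 mm. A picture is of the moment at which its call begins.
- bot.sign_off(): hands the job in, once; it reports no verdict.
Trained networks look in the newest picture that a camera, given by its name, has taken for a name from the list of things; names that differ only in an ending like _2 or _b are one class to them, and where a whole thing is asked for, a point or a joint stands for the part that bears it (a point fixed in the world has none). Each returns a list of dicts, best first, with "confidence" (0 to 1); they miss things now and then, are a little off and sometimes report something else, mostly with a low value. They report only what shows in the picture. A call takes as long as a camera call.
- bot.boxes_of(camera, label): "extent" ([centre column, centre row, width, height] in pixels, round what is visible of it).
The state is a dict: "time_s": time; "joint_pos": joint angles; "joint_vel": joint speeds; "joint_torque": joint torques, N m; "position": TCP position; "ee_rot": TCP orientation; "contact_force": force on the tool from outside, world axes, zero at the start; "torque": the same for the moment, N m; "gripper_width": opening from 0.0 (shut) to 1.0 (fully open).
Only numpy, scipy, OpenCV 4.12 (cv2) and the standard library are available. Lean on these libraries where they do the work, as an engineer would, in place of code of your own. Each camera call takes 0.05 s, during which the arm holds its last target. There are 200 camera calls.

### The job

Open the sorting case and check it against the two sample lumps glued on the ledge in front of it: the column behind the big sample is for big lumps, the column behind the small sample for small ones. One big and one small lump are in the wrong columns; take them out and repack them so that every pocket holds one lump and every lump lies in its proper column. Leave the rightly packed lumps where they lie and the other things on the table undisturbed, then shut the lid fully.

Things in the scene. Friction and masses are not known exactly. Their poses are not given: they have to be found in the camera images.
- case: wooden compartment case fixed to the table, 156 deep (x) x 192 wide (y) x 32 high, walls and floor 6 thick. Origin: centre of its underside, on the table. Its x points away from the robot to the hinge side, y to its left, z up. In front, a sample ledge 40 deep (x = -118 to -78) and 10 high runs over the full width, one glued-on sample lump before each column
- case_in (a point): centre of the case's inner floor (6 above the table), axes as the case. A low cross of dividers, 4 thick, rising only 10 above this floor, and a solid 14 deep rail along the hinge wall, as high as the walls, leave four pockets of 63 (x) x 88 (y), centres at x = -40.5 (near) and +26.5 (far), y = +-46: a left column (y > 0) and a right column (y < 0) of two pockets each
- lid (a joint): the case's lid, a wooden board 7 thick covering the whole case, hinged along the top of the far wall: 0 shut, grows as the front edge swings up and back, stop at 2.0 rad. The hinge is stiff: the lid stays at any angle. It may start slightly ajar. It takes about 1 to 2 N at the knob to move it
- lid_hinge (a point): point on the hinge line, middle of the lid's far edge, at the lid's underside (case x = 78, y = 0, z = 32.5); it turns with the lid; at lid angle 0 its axes are those of the case. In these axes the knob's grip point lies at x = -126, y = 0, z = 42, the lid's front edge at x = -156, its top face at z = 7
- lid_handle (a point): middle of the head of the lid's round brass knob: head 28 in diameter and 16 high on a 12 thick stem, the head's middle 35 above the lid's top face, 30 behind the front edge, midway along it. The knob is fixed to the lid and turns with it
- sample_big_centre (a point): centre of the big sample lump (24 x 29 x 14 high) glued on the ledge at case x = -98, y = +46 or -46: the column behind it is for the big lumps
- sample_small_centre (a point): centre of the small sample lump (14 x 21 x 5 high) glued on the ledge in front of the other column: that column is for the small lumps
- big_a_centre (a point): centre of loose big lump A of amber, 20 (its x) x 33 (its y) x 17 high (z), lying flat; starts in one of the left pockets. An irregular stone, its sides somewhat sloping: grasp across its x
- big_b_centre (a point): centre of loose big lump B of amber, 28 (x) x 36 (y) x 17 high; starts in one of the right pockets; grasp across its x
- small_a_centre (a point): centre of loose small lump A of amber, 16 (x) x 26 (y) x 10 high; starts in the other left pocket; grasp across its x
- small_b_centre (a point): centre of loose small lump B of amber, 13 (x) x 25 (y) x 7 high; starts in the other right pocket; grasp across its x
- vial_1: bystander, a corked glass vial, 19 in diameter, 48 high, standing loose close to the left side of the case; origin at its foot
- needle_stand: bystander, a round cork 40 in diameter with drill points, 46 high in all, standing loose; origin at its foot
- glue_bottle: bystander, a glue bottle 34 in diameter, 86 high, standing loose; origin at its foot
- side_cutters: bystander, side cutters fixed where they lie, 42 (x) x 119 (y) x 12; origin at the centre of the underside
- tweezers: bystander, tweezers fixed where they lie, 13 (x) x 128 (y) x 8; origin at the centre of the underside
- flex_motor: hang-up motor on a pole clamped to the table's near left corner, fixed; origin 0.10 m below the table top. The pole (20 thick, 28 to the left (world +y) of the origin) rises to 0.61 m above the table; the motor (70 thick) hangs from its top 70 to the right (world -y) of the origin, 0.39 to 0.60 m above the table. Swing the arm past it with the arm drawn in
- twin_polisher: polishing head fixed to the table, to the left of the case: 212 (x) x 175 (y) x 100 high; origin at the centre of its underside; it is turned, but all of it lies within 135 of its origin. The table top (z = 0) ends at world y = +-0.32 m; a burr block and a tin stand at its near edge, nearer than x = 0.38 m

How it is judged:
By the outcome, as a careful person would: the job done as asked, in the order asked, and still so for the second after the job is handed in, with the robot touching nothing.
It also fails if it takes over 72 s, if anything falls off the work surface, if the arm or the gripper's body presses on something with over 40 N, if the wrist force passes 120 N, or if a joint passes its speed limit or range.

## Working session

There is one attempt and no reset: what is moved stays moved. The work goes in short steps, Python scripts to look and compute and a tool call to move; the robot and the scene stay as the last step left them, time stands still between calls to the robot, and variables do not carry over. Pictures are saved under pics/ and viewed, about 8 in all and at most 12, crops included, and the job is handed in when it is done.

Besides the shell and the picture viewer there is one more tool, called after "Request:" as name(argument=value, ...), one argument or row to a line, values as JSON. apply_moves: Moves the arm, as the interface text tells. Its arguments: {"type":"object","properties":{"deltas":{"type":"array"},"claw":{"type":"number"}},"required":["deltas"]}

```bash
mkdir -p pics; ls
cat > h.py <<'E'
import numpy as np, cv2
from plant import bot
def world(im,u,v,z=None,d=None):
    p=cv2.undistortPoints(np.array([[[u,v]]],float),im["mtx"],np.array(im["D"],float))[0,0]
    R=np.array(im["attitude"]);t=np.array(im["xyz"])
    r=R@np.array([p[0],-p[1],-1.])
    if z is not None: d=(z-t[2])/r[2]
    if d is None: d=im["range_z"][int(round(v)),int(round(u))]
    return t+d*r
def pix(im,P):
    R=np.array(im["attitude"]);t=np.array(im["xyz"])
    c=(np.atleast_2d(P)-t)@R; c=c*[1,-1,-1]
    return cv2.projectPoints(c,np.zeros(3),np.zeros(3),im["mtx"],np.array(im["D"],float))[0][:,0]
def save(im,name,crop=None,s=1):
    a=im["image"][:,:,::-1]
    if crop: a=a[crop[1]:crop[3],crop[0]:crop[2]]
    if s!=1:a=cv2.resize(a,None,fx=s,fy=s,interpolation=cv2.INTER_CUBIC)
    cv2.imwrite("pics/"+name+".png",a)
E
python3 - <<'E'
from h import *
o=bot.get_obs();print({k:np.round(v,3).tolist() for k,v in o.items()},bot.grasp_offset)
for c in("top","scene"):
    im=bot.get_image(c);save(im,c+"0");print(c,np.round(im["xyz"],3),np.round(im["attitude"],3).tolist(),im["mtx"][0][0])
    for l in("case","lid","lid_handle","sample_big_centre","sample_small_centre","vial_1","needle_stand","glue_bottle","side_cutters","tweezers","twin_polisher","flex_motor"):
        for b in bot.boxes_of(c,l)[:2]:
            e=b["extent"];u,v=min(max(e[0],0),639),min(max(e[1],0),399)
            print(l,round(b["confidence"],2),np.round(e),np.round(world(im,u,v),3))
E
```

```text
pics
{'time_s': 0.0, 'joint_pos': [1.147, 0.424, 1.631, -0.0, 1.089, -0.019], 'joint_vel': [-0.001, -0.0, 0.0, 0.001, 0.0, 0.0], 'joint_torque': [0.001, -55.738, -28.174, 0.0, 0.007, -0.0], 'position': [0.246, 0.574, 0.195], 'ee_rot': [[-0.001, 0.394, 0.919], [-0.001, 0.919, -0.394], [-1.0, -0.002, -0.0]], 'contact_force': [-0.204, -0.574, -0.072], 'torque': [0.021, -0.038, -0.061], 'gripper_width': 0.996} 0.0187
top [0.446 0.007 0.921] [[-0.026, 0.992, -0.121], [-0.999, -0.023, 0.021], [0.018, 0.121, 0.992]] 365.0361245829539
case 0.62 [387. 201.  91.  93.] [ 0.536 -0.18   0.045]
lid 0.91 [388. 191.  86.  74.] [ 0.562 -0.183  0.04 ]
lid_handle 0.57 [388. 192.  86.  72.] [ 0.558 -0.183  0.045]
sample_big_centre 0.44 [361. 232.  10.   6.] [ 0.464 -0.117  0.014]
vial_1 0.61 [344. 170.   7.  12.] [ 0.616 -0.077  0.041]
vial_1 0.25 [284. 166.  12.  19.] [0.628 0.069 0.044]
needle_stand 0.69 [283. 166.  11.  14.] [0.634 0.074 0.015]
glue_bottle 0.52 [248. 168.  21.  16.] [0.625 0.157 0.05 ]
side_cutters 0.91 [335. 117.  36.  30.] [ 0.765 -0.064 -0.   ]
scene [1.028 0.4   0.65 ] [[-0.643, -0.54, 0.542], [0.765, -0.445, 0.465], [-0.01, 0.714, 0.7]] 401.03342415188945
case 0.83 [270. 174. 105.  77.] [ 0.569 -0.145  0.044]
case 0.56 [263. 171.  96.  68.] [ 0.571 -0.168  0.042]
lid 0.65 [263. 170.  98.  67.] [ 0.568 -0.17   0.043]
lid_handle 0.96 [264. 170.  94.  71.] [ 0.567 -0.166  0.044]
vial_1 0.68 [278. 209.   7.  20.] [ 0.628 -0.066  0.027]
needle_stand 0.66 [324. 249.  19.  23.] [0.642 0.077 0.016]
glue_bottle 0.87 [361. 266.  21.  35.] [0.647 0.17  0.048]
side_cutters 0.61 [235. 255.  21.  47.] [ 0.759 -0.061 -0.   ]
tweezers 0.61 [382. 296.  61.  14.] [0.649 0.223 0.   ]
twin_polisher 0.47 [262. 171.  98.  69.] [ 0.573 -0.166  0.046]
```

Run:
```python
import cv2
a=cv2.imread("pics/top0.png")[120:280,220:480];b=cv2.imread("pics/scene0.png")
cv2.imwrite("pics/v1.png",cv2.resize(a,None,fx=3,fy=3,interpolation=2))
cv2.imwrite("pics/v2.png",b)
```

```text
(no output)
```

View pics/v1.png

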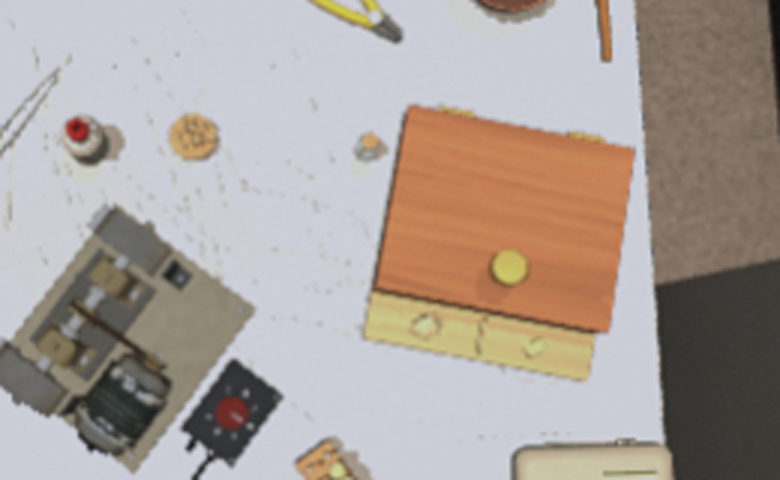

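View pics/v2.png

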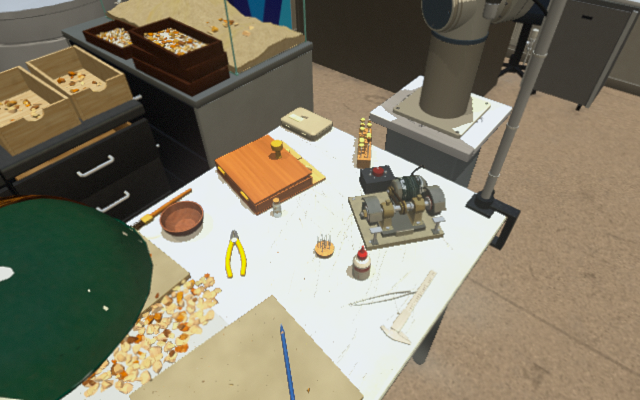

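Big sample stands before the left column (top px ≈362,228), small before the right (≈398,236). So small_a (left) and big_b (right) are the misplaced lumps. Next: case pose and where the motor hangs.

Run:
```python
from h import *
im=bot.get_image("top");save(im,"top1")
H=np.zeros((400,640,3))
vv,uu=np.mgrid[0:400,0:640]
p=cv2.undistortPoints(np.stack([uu.ravel(),vv.ravel()],1)[:,None].astype(float),im["mtx"],np.array(im["D"],float))[:,0]
r=np.c_[p[:,0],-p[:,1],-np.ones(len(p))]*im["range_z"].ravel()[:,None]
W=r@np.array(im["attitude"]).T+im["xyz"]; W=W.reshape(400,640,3); ok=im["range_z"]>0
for lo,hi in((.12,.35),(.35,.65),(.65,.9)):
    m=ok&(W[...,2]>lo)&(W[...,2]<hi)
    n,lab,st,c=cv2.connectedComponentsWithStats(m.astype(np.uint8))
    for i in range(1,n):
        if st[i,4]>60: q=W[lab==i];print("top",lo,hi,st[i],np.round(np.percentile(q,[2,98],axis=0),3).tolist())
# case: corners
K=[(220+a/3,120+b/3) for a,b in[(409,105),(634,148),(364,338),(587,380),(426,325),(534,347),(509,267)]]
zs=[.0395,.0395,.01,.01,.017,.0125,.08]
P=np.array([world(im,u,v,z) for (u,v),z in zip(K,zs)])[:,:2]
M=np.array([(78,96),(78,-96),(-118,96),(-118,-96),(-98,46),(-98,-46)])/1e3
Q=P[:6];a=M-M.mean(0);b=Q-Q.mean(0)
th=np.arctan2((a[:,0]*b[:,1]-a[:,1]*b[:,0]).sum(),(a*b).sum());R=np.array([[np.cos(th),-np.sin(th)],[np.sin(th),np.cos(th)]])
t=Q.mean(0)-R@M.mean(0);print("th",th,"t",t,"res mm",np.round((Q-(M@R.T+t))*1e3,1).tolist())
L=(W[...,:2]-t)@R
m=ok&(abs(L[...,1])<.08)&(L[...,0]>-.07)&(L[...,0]<.07)&(W[...,2]<.062)&(np.hypot(L[...,0]+.048,L[...,1])>.035)
A=np.c_[L[m],np.ones(m.sum())];s=np.linalg.lstsq(A,W[...,2][m],rcond=None)[0];print("lid plane",s,"z front",s[2]-.078*s[0],"rear",s[2]+.078*s[0])
m=ok&(W[...,2]>.066)&(W[...,2]<.1)&(abs(L[...,0]+.05)<.05)&(abs(L[...,1])<.05);print("knob",np.median(W[m],axis=0),np.median(L[m],axis=0),m.sum())
print("knob px",P[6],(P[6]-t)@R)
s=bot.get_image("scene")
print("pole foot",world(s,489,197,z=0),[world(s,540,70),s["range_z"][70,540]])
```

```text
top 0.12 0.35 [291   0 101  33 907] [[0.917, -0.184, 0.123], [0.993, 0.021, 0.246]]
top 0.12 0.35 [ 526  192  114   72 7448] [[0.391, -0.679, 0.13], [0.524, -0.479, 0.214]]
top 0.12 0.35 [  530   268   110   132 13040] [[0.094, -0.707, 0.121], [0.361, -0.475, 0.17]]
top 0.12 0.35 [144 302  54  40 737] [[0.3, 0.254, 0.128], [0.325, 0.266, 0.347]]
top 0.12 0.35 [  0 363  28  33 510] [[0.211, 0.502, 0.25], [0.239, 0.53, 0.325]]
top 0.35 0.65 [614 280  26  46 167] [[0.312, -0.481, 0.354], [0.37, -0.474, 0.394]]
top 0.35 0.65 [   0  324  217   76 8598] [[0.304, 0.115, 0.381], [0.349, 0.264, 0.605]]
th -0.21513149304866191 t [ 0.558163   -0.18561828] res mm [[-1.6, -1.1], [-0.6, 1.2], [0.3, -1.8], [1.5, 1.2], [0.6, 0.3], [-0.2, 0.2]]
lid plane [-0.05349079 -0.00053021  0.04253277] z front 0.0467050471846331 rear 0.038360483611163385
knob [ 0.51344024 -0.17246214  0.08720986] [-0.04624999  0.00315582] 110
knob px [ 0.51405022 -0.17698188] [-0.04493957 -0.0009797 ]
pole foot [0.2694639  0.26589058 0.        ] [array([-1.67377739, -0.06975531, -0.54019788]), np.float32(2.5164077)]
```

View pics/top1.png

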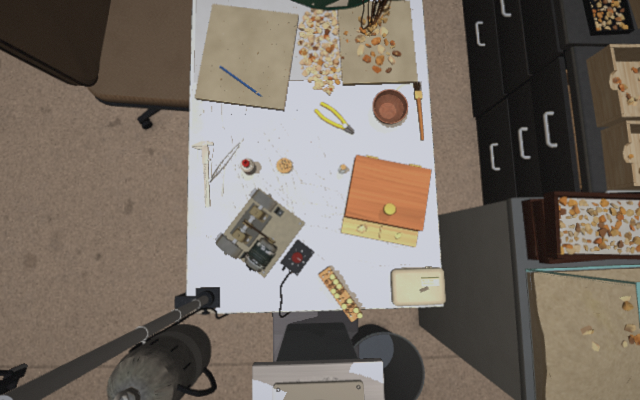

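Top view: polisher and motor are both left of my path. The motor hangs at about x 0.27–0.35, y 0.12–0.26, z 0.38–0.61 (top px 155,360). The case is at (0.558, -0.186), yaw -0.215, and the lid is 3° ajar. I'll rise first, both to pass over the motor and to learn the arm's geometry.

Request:
apply_moves(
  deltas=[
    [[-6,0,0,0],[-12,0,0,0],[-18,0,0,0],[-20,0,0,0],[-20,0,0,0]],
  ],
)

```text
time_s: 2.02
position: [0.2464, 0.5752, 0.3978]
ee_rot: [[0.002, 0.394, 0.919], [0.004, 0.919, -0.394], [-1.0, 0.004, 0.0]]
contact_force: [0.7, -0.8, -0.3]
gripper_width: 1.003
```

Run:
```python
from h import *
from scipy.optimize import least_squares
o=bot.get_obs();print(np.round(o["joint_pos"],4),np.round(o["position"],4),o["time_s"])
s=bot.get_image("scene");save(s,"s1",(300,0,640,240),2)
print(pix(s,[[0,0,z] for z in(0,.2,.3,.4,.5)]).round().tolist())
print(pix(s,[[.3,.165,.4],[.3,.165,.6],[.31,.263,.61]]).round())
```

```text
[ 1.147   0.2667  1.3951  0.      1.4758 -0.019 ] [0.2464 0.5752 0.3978] 2.025
[[441.0, 109.0], [456.0, 44.0], [465.0, 5.0], [475.0, -40.0], [486.0, -92.0]]
[[ 491.   12.]
 [ 531. -137.]
 [ 610. -141.]]
```

View pics/s1.png

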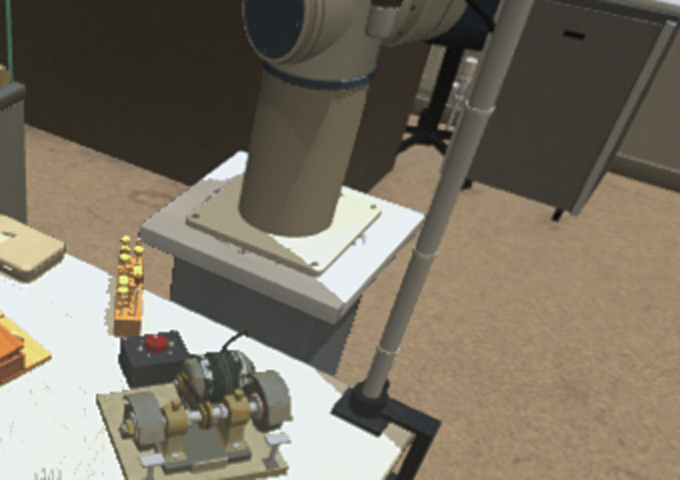

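```bash
cat >> h.py <<'E'
TH=-.2151; CT=np.array([.5582,-.1858]); CR=np.array([[np.cos(TH),-np.sin(TH)],[np.sin(TH),np.cos(TH)]])
def case(x,y): return CR@np.array([x,y])+CT   # case m -> world xy
def rows(pts,p0,R):  # world pts -> tool cm
    return np.round((np.array(pts)-p0)@R*100,1).tolist()
R0=np.array([[0,.394,.919],[0,.919,-.394],[-1,0,0.]])
E
python3 - <<'E'
from h import *
p0=np.array([.2464,.5752,.398])
P=[(.52*np.cos(a),.52*np.sin(a),.668) for a in np.radians([66.8,60,52,44,36,28,20,12,4,-4,-12,-18.5])]
print(rows(P,p0,R0))
E
```

```text
[[-27.0, -10.6, 0.0], [-27.0, -10.9, 6.2], [-27.0, -12.3, 13.3], [-27.0, -14.6, 20.2], [-27.0, -17.9, 26.6], [-27.0, -22.0, 32.6], [-27.0, -27.0, 37.9], [-27.0, -32.6, 42.5], [-27.0, -38.8, 46.3], [-27.0, -45.5, 49.1], [-27.0, -52.5, 51.0], [-27.0, -58.3, 51.8]]
```

Request:
apply_moves(
  deltas=[
    [[-6,-2,0,0],[-12,-4,0,0],[-18,-6,0,0],[-23,-9,0,0],[-27,-10.6,0,0],[-27,-10.6,0,0]],
  ],
)

```text
time_s: 2.82
position: [0.2043, 0.4768, 0.6679]
ee_rot: [[0.002, 0.394, 0.919], [0.004, 0.919, -0.394], [-1.0, 0.004, 0.0]]
contact_force: [0.7, 0.4, 0.1]
gripper_width: 1.0
```

Request:
apply_moves(
  deltas=[
    [[0,-0.3,5,0],[0,-1,10,0],[0,-2.5,15,0],[0,-4.5,20.5,-0.05],[0,-8,27,-0.1],[0,-11.4,32.6,-0.15],[0,-16.4,37.9,-0.19]],
  ],
)

```text
time_s: 3.7
position: [0.4795, 0.1976, 0.6617]
ee_rot: [[-0.006, 0.212, 0.977], [-0.002, 0.977, -0.212], [-1.0, -0.003, -0.005]]
contact_force: [0.8, 0.1, -0.0]
gripper_width: 0.998
```

Request:
apply_moves(
  deltas=[
    [[0,0,0,0]],
  ],
)

```text
time_s: 3.82
position: [0.4798, 0.1958, 0.6621]
ee_rot: [[-0.005, 0.219, 0.976], [-0.003, 0.976, -0.219], [-1.0, -0.004, -0.004]]
contact_force: [-0.5, -0.1, 0.2]
gripper_width: 0.998
```

Request:
apply_moves(
  deltas=[
    [[0,-6,2,0],[2,-12,4,0],[5,-18,6,0],[8,-23,8,0],[13,-28,10,0],[18,-32,11,0],[24,-35.6,11.2,0],[30,-35.6,11.2,0],[36,-35.6,11.2,0],[42,-35.6,11.2,0],[48,-35.6,11.2,0],[48,-35.6,11.2,0]],
  ],
  claw=6,
)

```text
time_s: 5.32
position: [0.5074, -0.1703, 0.1805]
ee_rot: [[-0.01, 0.212, 0.977], [0.004, 0.977, -0.212], [-1.0, 0.002, -0.01]]
contact_force: [0.2, 0.2, 0.7]
gripper_width: 0.703
```

Request:
apply_moves(
  deltas=[
    [[0,0,0,0],[0,0,0,0]],
  ],
)

```text
time_s: 5.58
position: [0.5129, -0.1729, 0.1879]
ee_rot: [[0.003, 0.213, 0.977], [-0.001, 0.977, -0.213], [-1.0, -0.0, 0.004]]
contact_force: [0.2, 0.4, 0.2]
gripper_width: 0.704
```

Request:
apply_moves(
  deltas=[
    [[5,-0.3,0.1,0],[9,-0.3,0.1,0],[11.5,-0.3,0.1,0],[12.4,-0.3,0.1,0],[12.4,-0.3,0.1,0],[12.4,-0.3,0.1,0]],
  ],
)

```text
time_s: 6.32
position: [0.5128, -0.1762, 0.0633]
ee_rot: [[0.003, 0.213, 0.977], [-0.001, 0.977, -0.213], [-1.0, -0.0, 0.003]]
contact_force: [0.1, 0.3, -0.1]
gripper_width: 0.704
```

Request:
apply_moves(
  deltas=[
    [[0,0,0,0],[0,0,0,0],[0,0,0,0],[0,0,0,0]],
  ],
  claw=2.4,
)

```text
time_s: 6.82
position: [0.5115, -0.1758, 0.0618]
ee_rot: [[0.0, 0.213, 0.977], [-0.0, 0.977, -0.213], [-1.0, -0.0, 0.0]]
contact_force: [0.6, 0.4, 0.2]
gripper_width: 0.28
```

Run:
```python
from h import *
s=bot.get_image("scene");t=bot.get_image("top")
a=cv2.resize(s["image"][100:230,200:340],None,fx=4,fy=4);b=cv2.resize(t["image"][150:280,330:430],None,fx=4,fy=4)
cv2.imwrite("pics/k1.png",np.hstack([a[:520,:400],b[:520]])[:,:,::-1])
```

```text
(no output)
```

View pics/k1.png

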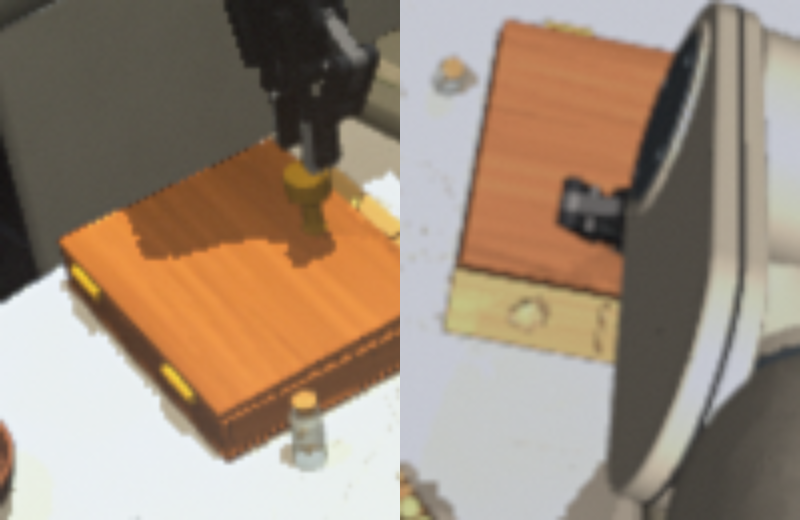

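Fingers seem to end around the top of the knob head; I'll check with the depth.

Run:
```python
from h import *
o=bot.get_obs();p=o["position"];R=np.array(o["ee_rot"]);print(p,o["gripper_width"]*85)
s=bot.get_image("scene")
for n,l in(("tip+y",[0,.012,0]),("tip-y",[0,-.012,0]),("pad",[-.019,.012,0])):
    print(n,pix(s,p+R@np.array(l)).round(1))
c=case(-.0456,0)
print("head top",pix(s,[*c,.089]).round(1),"mid",pix(s,[*c,.081]).round(1),"bot",pix(s,[*c,.073]).round(1))
for v in range(128,160,3):print(v,[np.round(world(s,u,v)*1e3).astype(int).tolist() for u in(274,277,280,283)])
```

```text
[ 0.51149058 -0.17575567  0.06167114] 23.904899315509486
tip+y [[280.3 153.6]]
tip-y [[274.8 148.8]]
pad [[279.7 147.2]]
head top [[275.8 142.3]] mid [[276.1 145. ]] bot [[276.4 147.8]]
128 [[505, -187, 120], [528, -151, 147], [531, -138, 155], [531, -129, 159]]
131 [[506, -187, 112], [520, -161, 131], [531, -140, 146], [513, -149, 132]]
134 [[507, -187, 104], [520, -162, 123], [520, -153, 126], [512, -151, 123]]
137 [[419, -287, 1], [522, -160, 116], [522, -151, 120], [513, -151, 115]]
140 [[510, -186, 89], [526, -158, 110], [521, -153, 110], [514, -151, 107]]
143 [[518, -178, 89], [516, -170, 91], [509, -167, 88], [431, -240, 10]]
146 [[526, -170, 88], [521, -165, 87], [514, -163, 84], [441, -231, 10]]
149 [[528, -169, 81], [523, -165, 80], [517, -161, 78], [484, -186, 47]]
152 [[504, -197, 44], [518, -171, 66], [511, -169, 62], [492, -178, 47]]
155 [[513, -188, 45], [519, -171, 57], [511, -169, 53], [500, -170, 46]]
158 [[522, -180, 45], [518, -173, 47], [514, -166, 47], [509, -162, 47]]
```

Request:
apply_moves(
  deltas=[
    [[0,0,0.2,0],[0,0,0.2,0],[0,0,0.2,0]],
  ],
  claw=6,
)

```text
time_s: 7.35
position: [0.5135, -0.1762, 0.0617]
ee_rot: [[-0.0, 0.213, 0.977], [0.0, 0.977, -0.213], [-1.0, 0.0, -0.0]]
contact_force: [0.2, -0.0, -0.0]
gripper_width: 0.702
```

Request:
apply_moves(
  deltas=[
    [[1,0,0,0],[1.5,0,0,0],[1.5,0,0,0]],
  ],
)

```text
time_s: 7.72
position: [0.5129, -0.176, 0.0459]
ee_rot: [[-0.001, 0.213, 0.977], [0.001, 0.977, -0.213], [-1.0, 0.0, -0.002]]
contact_force: [0.0, -1.4, 0.8]
gripper_width: 0.702
```

Run:
```python
from h import *
o=bot.get_obs();p=o["position"];print(p,o["gripper_width"]*85,o["contact_force"])
s=bot.get_image("scene");save(s,"k2",(210,90,340,200),6)
W=np.array([[world(s,u,v) for u in range(240,320)] for v in range(110,165)])
L=W-[*p[:2],0];l=np.stack([L[...,:2]@CR[:,0],L[...,:2]@CR[:,1]],-1) # case axes rel. tcp
m=(abs(l[...,0])<.025)&(l[...,1]>.018)&(l[...,1]<.075)&(W[...,2]>.055)&(W[...,2]<.3)
for y in np.arange(.018,.075,.006):
    k=m&(abs(l[...,1]-y)<.003)
    if k.any():print("y",round(y,3),"zmin",np.sort(W[...,2][k])[:4].round(3),"x",np.median(l[...,0][k]).round(3))
```

```text
[ 0.5128695  -0.17598977  0.04592201] 59.63418767383595 [ 0.00715018 -1.44264713  0.75225345]
y 0.018 zmin [0.158 0.164 0.165 0.17 ] x 0.015
y 0.024 zmin [0.145 0.149 0.152 0.152] x 0.012
y 0.03 zmin [0.092 0.095 0.099 0.101] x 0.01
y 0.036 zmin [0.087 0.088 0.088 0.088] x 0.008
y 0.042 zmin [0.091 0.095 0.096 0.098] x 0.003
y 0.048 zmin [0.102 0.106 0.121 0.135] x 0.001
y 0.054 zmin [0.135 0.137 0.137 0.139] x 0.01
y 0.06 zmin [0.135 0.135 0.136 0.137] x 0.002
y 0.066 zmin [0.139 0.141 0.145 0.148] x 0.002
y 0.072 zmin [0.184 0.185 0.19 ] x -0.007
```

View pics/k2.png

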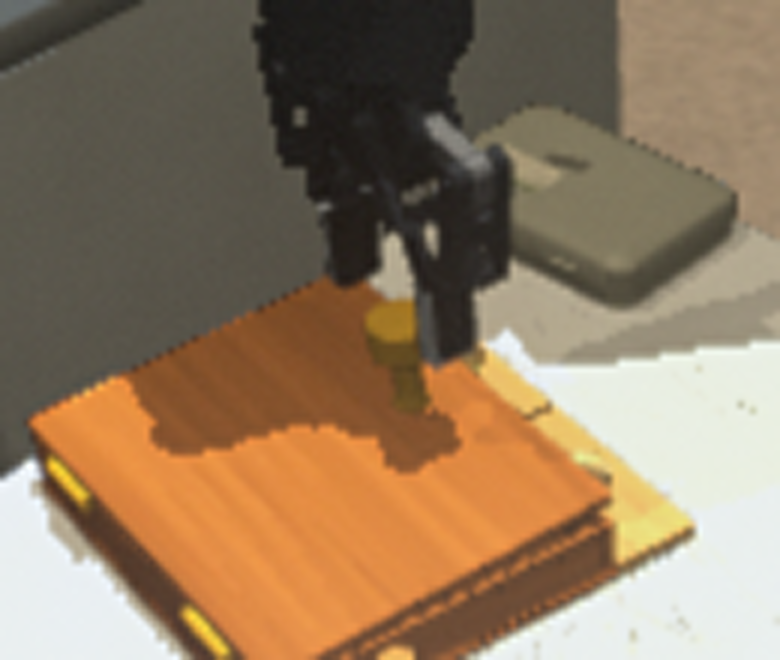

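Tool tip in the image is really ~38–40 mm above the reported TCP height (xy agrees), so I correct heights by that amount.

Request:
apply_moves(
  deltas=[
    [[1,0,0,0],[2,0,0,0],[2,0,0,0]],
  ],
)

```text
time_s: 8.15
position: [0.5127, -0.1759, 0.0256]
ee_rot: [[-0.002, 0.213, 0.977], [0.001, 0.977, -0.213], [-1.0, 0.0, -0.002]]
contact_force: [-1.0, -0.1, 0.7]
gripper_width: 0.698
```

Request:
apply_moves(
  deltas=[
    [[0,0,0,0],[0,0,0,0],[0,0,0,0],[0,0,0,0]],
  ],
  claw=2.4,
)

```text
time_s: 8.65
position: [0.5137, -0.1747, 0.0268]
ee_rot: [[0.0, 0.214, 0.977], [0.002, 0.977, -0.214], [-1.0, 0.002, -0.0]]
contact_force: [1.9, 9.1, -1.4]
gripper_width: 0.301
```

Run:
```python
from h import *
o=bot.get_obs();p=o["position"];print(p,o["gripper_width"]*85,o["contact_force"])
h=case(.078,0);r=np.array([-.126,.042])
P=[]
R=np.c_[[0,0,-1],[*CR[:,1],0],[*CR[:,0],0]]
a0=.0535
def k(a): return np.array([-np.cos(a)*.126+np.sin(a)*.042, np.sin(a)*.126+np.cos(a)*.042])
for a in np.arange(.1535,1.95,.1):
    d=k(a)-k(a0); print(round(a,2),"row",np.round([-d[1]*100,0,d[0]*100],1).tolist())
```

```text
[ 0.51365816 -0.17465145  0.02681711] 25.587651124430348 [ 1.91092073  9.06423586 -1.36398565]
0.15 row [-1.2, 0.0, 0.5]
0.25 row [-2.4, 0.0, 1.2]
0.35 row [-3.4, 0.0, 2.0]
0.45 row [-4.4, 0.0, 2.9]
0.55 row [-5.3, 0.0, 3.8]
0.65 row [-6.1, 0.0, 4.9]
0.75 row [-6.8, 0.0, 6.0]
0.85 row [-7.4, 0.0, 7.2]
0.95 row [-7.8, 0.0, 8.5]
1.05 row [-8.2, 0.0, 9.8]
1.15 row [-8.4, 0.0, 11.1]
1.25 row [-8.4, 0.0, 12.4]
1.35 row [-8.3, 0.0, 13.7]
1.45 row [-8.1, 0.0, 15.1]
1.55 row [-7.8, 0.0, 16.3]
1.65 row [-7.3, 0.0, 17.6]
1.75 row [-6.8, 0.0, 18.8]
1.85 row [-6.1, 0.0, 19.9]
```

Request:
apply_moves(
  deltas=[
    [[-1.2,0.15,0.5,0],[-2.4,0.15,1.2,0],[-3.4,0.15,2.0,0],[-4.4,0.15,2.9,0],[-5.3,0.15,3.8,0],[-6.1,0.15,4.9,0],[-6.8,0.15,6.0,0]],
  ],
)

```text
time_s: 9.52
position: [0.5726, -0.1876, 0.0955]
ee_rot: [[-0.001, 0.213, 0.977], [0.0, 0.977, -0.213], [-1.0, 0.0, -0.001]]
contact_force: [-2.5, 0.7, -3.8]
gripper_width: 0.299
```

Request:
apply_moves(
  deltas=[
    [[-0.6,0,1.2,0],[-1.0,0,2.5,0],[-1.4,0,3.8,0],[-1.6,0,5.1,0],[-1.6,0,6.4,0],[-1.5,0,7.7,0],[-1.3,0,9.1,0],[-1.0,0,10.3,0],[-0.7,0,11.2,0],[-0.5,0,11.6,0],[-0.5,0,11.6,0]],
  ],
)

```text
time_s: 10.9
position: [0.6887, -0.2134, 0.101]
ee_rot: [[0.005, 0.213, 0.977], [-0.002, 0.977, -0.213], [-1.0, -0.001, 0.005]]
contact_force: [0.8, -1.7, 4.0]
gripper_width: 0.301
```

Run:
```python
from h import *
o=bot.get_obs();print(o["position"],o["contact_force"],o["gripper_width"]*85,o["joint_pos"].round(2))
s=bot.get_image("scene");t=bot.get_image("top")
a=cv2.resize(s["image"][80:230,190:340],None,fx=3.4,fy=3.4);b=cv2.resize(t["image"][140:260,330:430],None,fx=4,fy=4)
b=np.vstack([b,np.zeros((max(0,510-480),400,3),np.uint8)])[:510]
cv2.imwrite("pics/k3.png",np.hstack([a[:,:400],b])[:,:,::-1])
```

```text
[ 0.68871335 -0.21336368  0.10102592] [ 0.80294031 -1.65132023  3.98023485] 25.575754860841947 [-0.32  0.66  1.46 -0.    1.02 -1.67]
```

View pics/k3.png

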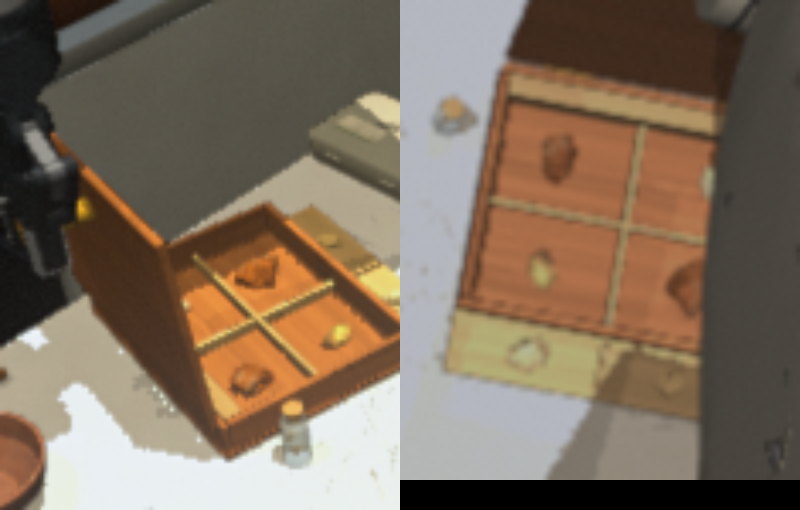

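Request:
apply_moves(
  deltas=[
    [[0,0,0,0],[0,0,0,0],[0,0,0,0],[-4,0,0,0],[-10,0,0,0],[-16,0,0,0],[-20,4,-4,0],[-22,10,-8,0],[-22,16,-13,0],[-22,19,-18,0],[-22,20,-23,0],[-22,20,-23,0]],
  ],
  claw=6,
)

```text
time_s: 12.5
position: [0.501, 0.0339, 0.3199]
ee_rot: [[-0.0, 0.211, 0.978], [0.0, 0.978, -0.211], [-1.0, 0.0, -0.0]]
contact_force: [-0.1, -0.2, 0.5]
gripper_width: 0.705
```

Run:
```python
from h import *
o=bot.get_obs();print(o["position"],o["contact_force"].round(1),o["joint_pos"].round(2))
t=bot.get_image("top");s=bot.get_image("scene")
b=cv2.resize(t["image"][130:270,330:440],None,fx=5,fy=5,interpolation=2)[:600]
cv2.imwrite("pics/k4.png",b[:,:,::-1])
for c,im in(("top",t),("scene",s)):
  for l in("big_a_centre","small_a_centre","sample_big_centre","sample_small_centre"):
    for q in bot.boxes_of(c,l)[:4]:
        e=q["extent"];w=world(im,e[0],e[1],z=.014 if "big" in l else .010)
        print(c,l,round(q["confidence"],2),np.round(e,1),w.round(3),((w[:2]-CT)@CR).round(3),world(im,e[0],e[1]).round(3))
```

```text
[0.5009691  0.03392094 0.31991222] [-0.1 -0.2  0.5] [ 0.04  0.11  1.76  0.    1.27 -1.31]
top big_a_centre 0.62 [373.3 179.8   5.4  12. ] [ 0.594 -0.153  0.014] [0.028 0.039] [ 0.594 -0.153  0.019]
top sample_small_centre 0.48 [373.2 179.6   5.6  10.3] [ 0.596 -0.154  0.01 ] [0.03  0.039] [ 0.594 -0.152  0.019]
scene small_a_centre 0.44 [287.6 178.1   4.5   2.3] [ 0.527 -0.133  0.01 ] [-0.042  0.045] [ 0.531 -0.129  0.015]
scene sample_small_centre 0.67 [264.8 191.8  14.7  10.7] [ 0.595 -0.141  0.01 ] [0.027 0.052] [ 0.6   -0.136  0.016]
```

View pics/k4.png

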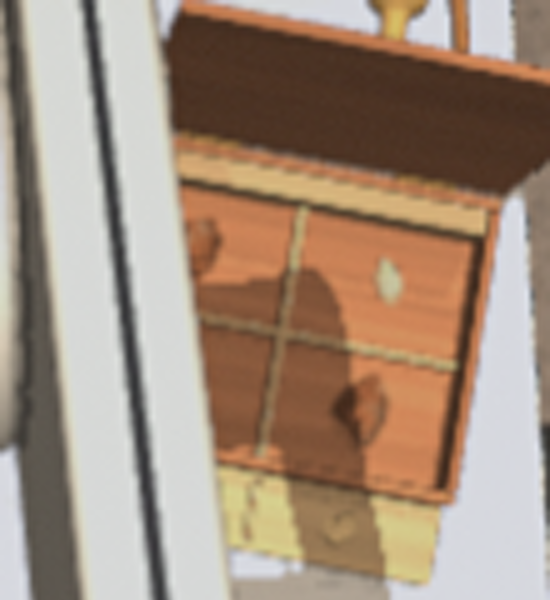

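Open view: far-right holds small_b (crop 388,280 → px 407.6,186), near-right holds big_b (crop 360,408 → px 402,211.6). The arm hides the left column here, but the scene camera sees it. I'll get the lump outlines from the depth clouds.

```bash
cat >> h.py <<'E'
def cloud(im):
    vv,uu=np.mgrid[0:400,0:640]
    p=cv2.undistortPoints(np.stack([uu.ravel(),vv.ravel()],1)[:,None].astype(float),im["mtx"],np.array(im["D"],float))[:,0]
    r=np.c_[p[:,0],-p[:,1],-np.ones(len(p))]*im["range_z"].ravel()[:,None]
    return (r@np.array(im["attitude"]).T+im["xyz"])[im["range_z"].ravel()>0]
def lumps(c,dz=.0035):
  out={}
  for n,cx,cy in(("LN",-40.5,46),("LF",26.5,46),("RN",-40.5,-46),("RF",26.5,-46)):
    L=np.c_[(c[:,:2]-CT)@CR*1e3-[cx,cy],c[:,2]*1e3]
    m=(abs(L[:,0])<28)&(abs(L[:,1])<40)&(L[:,2]<40);q=L[m]
    if len(q)<30: print(n,"hidden",len(q));continue
    f=np.median(q[:,2]);k=q[q[:,2]>f+dz*1e3]
    if len(k)<5: print(n,"floor",f.round(1),"few",len(k));continue
    rc=cv2.minAreaRect((k[:,:2]).astype(np.float32))
    w,v=np.linalg.eigh(np.cov(k[:,:2].T));a=np.degrees(np.arctan2(v[1,1],v[0,1]))
    print(n,"n",len(k),"floor",f.round(1),"top",k[:,2].max().round(1),"mean",(k[:,:2].mean(0)+[cx,cy]).round(1),"rect c",(np.array(rc[0])+[cx,cy]).round(1),"sz",np.round(rc[1],1),round(rc[2],1),"long axis deg from case x",a.round(1),"sd",np.sqrt(w).round(1))
E
python3 - <<'E'
from h import *
for n in("top","scene"):
    c=cloud(bot.get_image(n));print(n);lumps(c)
a=cv2.imread("pics/k3.png")[:,400:]
# small_a in k3
hsv=cv2.cvtColor(a,cv2.COLOR_BGR2HSV);print(hsv[268,541],hsv[268,580],hsv[157,560])
E
```

```text
top
LN floor 5.3 few 3
LF n 25 floor 5.4 top 23.3 mean [33.1 43.1] rect c [36.4 43.8] sz [25.1 20.3] 50.5 long axis deg from case x -165.1 sd [3.9 7.2]
RN n 93 floor 5.6 top 23.7 mean [-37.1 -44.5] rect c [-42.5 -46.5] sz [61.  26.2] 22.0 long axis deg from case x -156.5 sd [6.8 9. ]
RF n 41 floor 5.1 top 14.0 mean [ 29.6 -48.8] rect c [ 28.7 -52.3] sz [50.9 51.1] 13.5 long axis deg from case x 164.5 sd [10.5 10.8]
scene
LN n 40 floor 6.7 top 19.7 mean [-40.5  47.8] rect c [-40.5  32.6] sz [52.7 46.2] 89.7 long axis deg from case x 81.4 sd [ 7.9 12.6]
LF n 70 floor 7.1 top 23.8 mean [32.9 53.4] rect c [31.2 53.5] sz [17.6 27.5] 83.9 long axis deg from case x 173.8 sd [4.6 6.8]
RN n 93 floor 7.3 top 33.9 mean [-34.8 -44.9] rect c [-40.6 -58.9] sz [54.3 43.5] 87.9 long axis deg from case x 79.9 sd [ 8.7 12.9]
RF n 5 floor 6.7 top 12.2 mean [ 24.1 -47.5] rect c [ 23.9 -47.6] sz [8.3 2.5] 62.4 long axis deg from case x 67.6 sd [1.2 3.4]Traceback (most recent call last):
  File "<stdin>", line 6, in <module>
IndexError: index 541 is out of bounds for axis 1 with size 400
```

Request:
apply_moves(
  deltas=[
    [[0,-3,-4,0],[0,-8,-8,0],[0,-13,-10,0],[0,-18,-10,0],[0,-20.6,-10,0],[0,-20.6,-10,0]],
  ],
)

```text
time_s: 13.85
position: [0.3618, -0.1491, 0.3198]
ee_rot: [[0.0, 0.217, 0.976], [-0.0, 0.976, -0.217], [-1.0, -0.0, 0.0]]
contact_force: [1.7, 0.3, 0.4]
gripper_width: 0.706
```

Run:
```python
from h import *
o=bot.get_obs();print(o["position"])
t=bot.get_image("top")
cl=[cloud(bot.get_image("top")) for _ in range(3)]
# rectified case-plane view z=.013, 3 px/mm
xs=np.arange(90,-125,-1/2.6);ys=np.arange(100,-100,-1/2.6)
X,Y=np.meshgrid(xs,ys,indexing="ij")
P=np.c_[(np.c_[X.ravel(),Y.ravel()]/1e3)@CR.T+CT,np.full(X.size,.013)]
m=pix(t,P).reshape(*X.shape,2).astype(np.float32)
im=cv2.remap(t["image"],m[...,0],m[...,1],cv2.INTER_CUBIC)
cv2.imwrite("pics/rect.png",im[:,:,::-1]);print(im.shape)
c=np.vstack(cl)
L=np.c_[(c[:,:2]-CT)@CR*1e3,c[:,2]*1e3]
for n,cx,cy in(("LN",-40.5,46),("LF",26.5,46),("RN",-40.5,-46),("RF",26.5,-46)):
    q=L[(abs(L[:,0]-cx)<28)&(abs(L[:,1]-cy)<40)]
    f=np.median(q[:,2]);g=np.zeros((80,100),np.float32);nn=g.copy()
    i=((q[:,0]-cx+40)).astype(int);j=((q[:,1]-cy+50)).astype(int)
    np.add.at(g,(i,j),q[:,2]-f);np.add.at(nn,(i,j),1)
    gs=cv2.GaussianBlur(g,(0,0),2)/np.maximum(cv2.GaussianBlur(nn,(0,0),2),1e-3)
    k,lab,st,ce=cv2.connectedComponentsWithStats((gs>2.5).astype(np.uint8))
    if k<2: print(n,"none");continue
    b=1+st[1:,4].argmax();pts=np.argwhere(lab==b).astype(np.float32)
    rc=cv2.minAreaRect(pts);w,v=np.linalg.eigh(np.cov(pts.T))
    print(n,"floor",f.round(1),"top",gs.max().round(1),"c",(ce[b][::-1]+[cx-40,cy-50]).round(1),"rect",(np.array(rc[0])+[cx-40,cy-50]).round(1),np.round(rc[1],0),"long axis deg",np.degrees(np.arctan2(v[1,1],v[0,1])).round(0))
```

```text
[ 0.36176644 -0.14906582  0.3198231 ]
(559, 520, 3)
LN floor 5.3 top 8.8 c [-44.3  45.7] rect [-44.   45.7] [25. 15.] long axis deg -161.0
LF floor 5.3 top 15.4 c [29.6 47.7] rect [29. 48.] [22. 29.] long axis deg -177.0
RN floor 5.5 top 15.4 c [-37.1 -45.9] rect [-36.1 -47.5] [27. 31.] long axis deg 166.0
RF floor 5.1 top 6.4 c [ 29.3 -49.3] rect [ 29.5 -49.5] [13. 18.] long axis deg -156.0
```

View pics/rect.png

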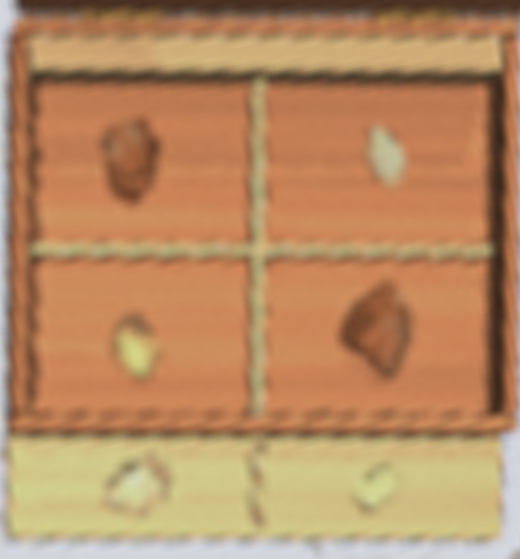

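The rectified case view shows every lump: big_a far-left (131,160), small_a near-left (135,347), small_b far-right (387,155), big_b near-right (378,330). The big sample is left and the small one right. So big_b and small_a must swap, with big_b parked on free table to the left of the case.

Request:
apply_moves(
  deltas=[
    [[0,-1,5,0.12],[2,-2,10,0.12],[6,-3.7,15,0.12],[12,-3.7,16.3,0.12],[18,-3.7,16.3,0.12],[24,-3.7,16.3,0.12],[28,-3.7,16.3,0.12],[31,-3.7,16.3,0.12],[31,-3.7,16.3,0.12],[31,-3.7,16.3,0.12]],
  ],
  claw=4.6,
)

```text
time_s: 15.3
position: [0.5144, -0.2183, 0.0106]
ee_rot: [[0.001, 0.328, 0.945], [-0.0, 0.945, -0.328], [-1.0, -0.0, 0.001]]
contact_force: [-0.0, -0.4, 1.2]
gripper_width: 0.537
```

Run:
```python
from h import *
o=bot.get_obs();p=o["position"];print(p,o["contact_force"].round(1),(CR.T@(p[:2]-CT)).round(4))
s=bot.get_image("scene");save(s,"b1",(200,110,330,210),6)
W=np.array([[world(s,u,v) for u in range(230,330)] for v in range(110,200)])
L=W-[*p[:2],0];R=np.array(o["ee_rot"])
l=np.stack([L[...,:2]@R[:2,2],L[...,:2]@R[:2,1]],-1)
m=(abs(l[...,0])<.02)&(l[...,1]>.018)&(l[...,1]<.055)&(W[...,2]>.03)&(W[...,2]<.3)
for y in np.arange(.018,.055,.005):
    k=m&(abs(l[...,1]-y)<.0025)
    if k.any():print("y",round(y,3),"zmin",np.sort(W[...,2][k])[:4].round(3))
```

```text
[ 0.51444753 -0.21828342  0.01063209] [-0.  -0.4  1.2] [-0.0358 -0.0411]
y 0.018 zmin [0.114 0.117 0.118 0.121]
y 0.023 zmin [0.054 0.058 0.063 0.075]
y 0.028 zmin [0.048 0.049 0.049 0.05 ]
y 0.033 zmin [0.055 0.057 0.057 0.058]
y 0.038 zmin [0.058 0.059 0.06  0.06 ]
y 0.043 zmin [0.094 0.101 0.106 0.149]
y 0.048 zmin [0.106 0.106 0.107 0.107]
y 0.053 zmin [0.096 0.097 0.098 0.098]
```

View pics/b1.png

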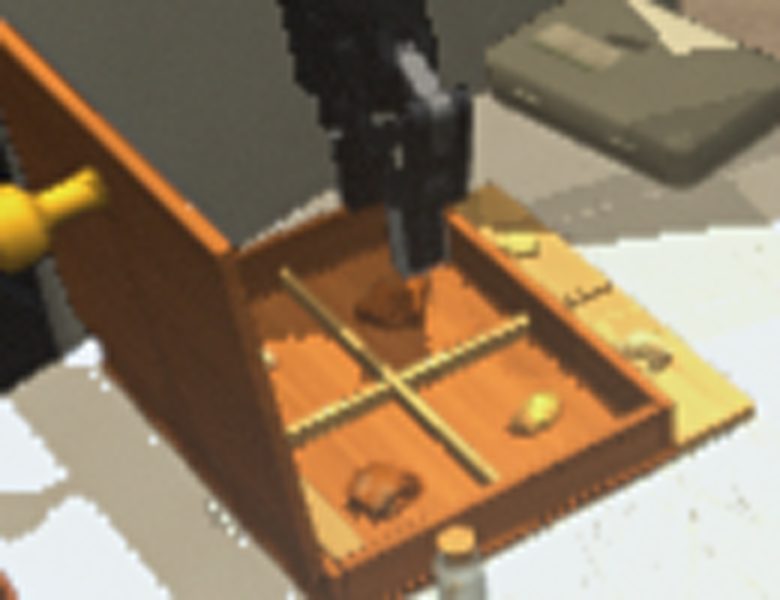

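Tips are about 38 mm above the reported height again, with big_b beneath. Descending carefully.

Request:
apply_moves(
  deltas=[
    [[1.5,-0.2,-0.1,0],[2.6,-0.2,-0.1,0],[3.2,-0.2,-0.1,0],[3.5,-0.2,-0.1,0],[3.5,-0.2,-0.1,0]],
  ],
)

```text
time_s: 15.98
position: [0.5117, -0.2202, -0.0255]
ee_rot: [[-0.0, 0.329, 0.944], [0.0, 0.944, -0.329], [-1.0, 0.0, -0.0]]
contact_force: [-0.9, 0.4, -0.3]
gripper_width: 0.535
```

Request:
apply_moves(
  deltas=[
    [[0.2,0,0,0],[0.3,0,0,0],[0.3,0,0,0]],
  ],
)

```text
time_s: 16.35
position: [0.5118, -0.2202, -0.0283]
ee_rot: [[0.0, 0.329, 0.944], [-0.0, 0.944, -0.329], [-1.0, -0.0, 0.0]]
contact_force: [-0.0, 0.1, -0.4]
gripper_width: 0.537
```

Request:
apply_moves(
  deltas=[
    [[0,0,0,0],[0,0,0,0],[0,0,0,0],[0,0,0,0]],
  ],
  claw=1,
)

```text
time_s: 16.85
position: [0.512, -0.2206, -0.0277]
ee_rot: [[0.0, 0.329, 0.944], [-0.0, 0.944, -0.329], [-1.0, -0.0, 0.001]]
contact_force: [-1.6, -0.4, 5.4]
gripper_width: 0.266
```

Request:
apply_moves(
  deltas=[
    [[-1,0,0,0],[-3,0,0,0],[-6,0,0,0],[-6,0,0,0]],
  ],
)

```text
time_s: 17.35
position: [0.514, -0.2211, 0.0349]
ee_rot: [[0.005, 0.328, 0.945], [-0.002, 0.945, -0.328], [-1.0, -0.0, 0.006]]
contact_force: [1.1, 1.1, -0.3]
gripper_width: 0.268
```

Request:
apply_moves(
  deltas=[
    [[-2,3,0,0],[-2,8,0,0],[-2,13,0.2,0],[-2,18,0.3,0],[-2,18.6,0.3,0],[2,18.6,0.3,0],[5,18.6,0.3,0],[6.2,18.6,0.3,0],[6.5,18.6,0.3,0],[6.5,18.6,0.3,0]],
  ],
)

```text
time_s: 18.6
position: [0.5763, -0.0459, -0.0325]
ee_rot: [[0.001, 0.329, 0.944], [-0.0, 0.944, -0.329], [-1.0, 0.0, 0.001]]
contact_force: [-0.4, -0.1, 0.1]
gripper_width: 0.272
```

Request:
apply_moves(
  deltas=[
    [[0.2,0,0,0],[0.2,0,0,0]],
  ],
)

```text
time_s: 18.85
position: [0.5769, -0.0458, -0.0337]
ee_rot: [[0.002, 0.329, 0.944], [-0.0, 0.944, -0.329], [-1.0, 0.0, 0.002]]
contact_force: [-0.6, -0.3, 6.6]
gripper_width: 0.268
```

Request:
apply_moves(
  deltas=[
    [[0,0,0,0],[0,0,0,0],[-1,0,0,0],[-3,0,0,0],[-8,0,0,0],[-8,-3,-0.8,-0.15],[-8,-8,-1.8,-0.3],[-8,-9.6,-2.1,-0.47],[-8,-9.6,-2.1,-0.47],[-6.5,-9.6,-2.1,-0.47],[-5,-9.6,-2.1,-0.47],[-5,-9.6,-2.1,-0.47]],
  ],
  claw=4.6,
)

```text
time_s: 20.35
position: [0.5232, -0.1283, 0.0128]
ee_rot: [[-0.003, -0.135, 0.991], [0.001, 0.991, 0.135], [-1.0, 0.001, -0.003]]
contact_force: [-1.4, 0.4, 1.2]
gripper_width: 0.538
```

Request:
apply_moves(
  deltas=[
    [[0,0,0,0],[0,0,0,0]],
  ],
  claw=3.6,
)

```text
time_s: 20.6
position: [0.5247, -0.1292, 0.0149]
ee_rot: [[0.0, -0.135, 0.991], [-0.0, 0.991, 0.135], [-1.0, -0.0, 0.0]]
contact_force: [-0.1, 0.6, 0.5]
gripper_width: 0.422
```

Run:
```python
from h import *
o=bot.get_obs();p=o["position"];print(p,o["contact_force"].round(1),(CR.T@(p[:2]-CT)).round(4),o["joint_pos"].round(2))
s=bot.get_image("scene");save(s,"a1",(220,110,340,220),5)
c=cloud(s);L=np.c_[(c[:,:2]-CT)@CR*1e3,c[:,2]*1e3]
for n,x,y,z0 in(("LN",-44,48,9),("table big",-11,141,3)):
    k=L[(abs(L[:,0]-x)<22)&(abs(L[:,1]-y)<22)&(L[:,2]>z0)&(L[:,2]<22)];print(n,len(k),k.mean(0).round(1),k.max(0).round(1),k.min(0).round(1))
```

```text
[ 0.52469321 -0.12919142  0.01486155] [-0.1  0.6  0.5] [-0.0448  0.0482] [-0.26  0.58  1.91 -0.    0.65 -1.97]
LN 42 [-42.   50.9  13.1] [-24.2  69.5  16.9] [-65.3  31.7   9.1]
table big 119 [ -7.5 143.3  11. ] [  7.4 157.9  18. ] [-25.2 124.3   3.1]
```

View pics/a1.png

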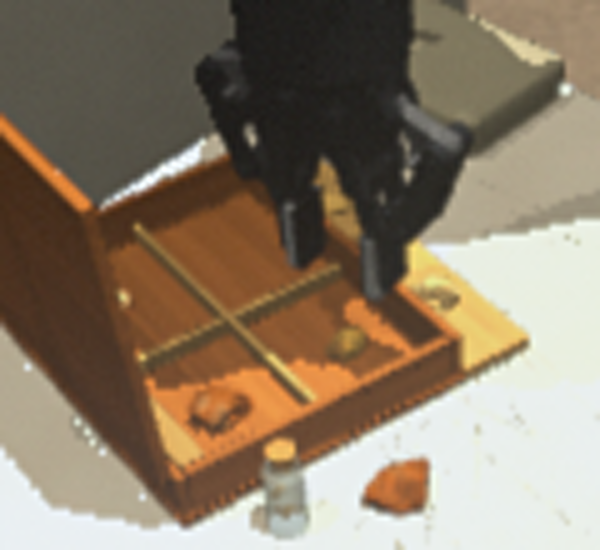

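big_b stands parked on the table by the vial; small_a lies below the fingers. Descending.

Request:
apply_moves(
  deltas=[
    [[1.5,0,0,0],[3,0,0,0],[3.9,0,0,0],[4.2,0,0,0],[4.2,0,0,0]],
  ],
)

```text
time_s: 21.28
position: [0.5243, -0.1293, -0.0276]
ee_rot: [[-0.0, -0.135, 0.991], [0.0, 0.991, 0.135], [-1.0, 0.0, -0.0]]
contact_force: [0.4, 0.1, 1.0]
gripper_width: 0.42
```

Request:
apply_moves(
  deltas=[
    [[0.2,0,0,0],[0.3,0,0,0],[0.3,0,0,0]],
  ],
)

```text
time_s: 21.65
position: [0.5245, -0.1293, -0.0301]
ee_rot: [[0.0, -0.135, 0.991], [-0.0, 0.991, 0.135], [-1.0, -0.0, 0.0]]
contact_force: [0.1, 0.7, 0.8]
gripper_width: 0.421
```

Request:
apply_moves(
  deltas=[
    [[0,0,0,0],[0,0,0,0],[0,0,0,0],[0,0,0,0]],
  ],
  claw=0.4,
)

```text
time_s: 22.15
position: [0.5254, -0.1294, -0.0291]
ee_rot: [[0.002, -0.135, 0.991], [-0.0, 0.991, 0.135], [-1.0, -0.001, 0.002]]
contact_force: [-0.7, 1.4, 11.2]
gripper_width: 0.139
```

Request:
apply_moves(
  deltas=[
    [[-1,0,0,0],[-3,0,0,0],[-7,0,0,0],[-7,0,0,0]],
  ],
)

```text
time_s: 22.65
position: [0.5266, -0.1299, 0.0426]
ee_rot: [[0.005, -0.135, 0.991], [-0.002, 0.991, 0.135], [-1.0, -0.002, 0.005]]
contact_force: [0.0, 0.1, -0.2]
gripper_width: 0.133
```

Request:
apply_moves(
  deltas=[
    [[0,-4,-1.3,0],[0,-8,-2.5,0],[0,-8.9,-2.8,0],[0,-8.9,-2.8,0],[3,-8.9,-2.8,0],[5.5,-8.9,-2.8,0],[6.7,-8.9,-2.8,0],[6.7,-8.9,-2.8,0]],
  ],
)

```text
time_s: 23.65
position: [0.5085, -0.2202, -0.0278]
ee_rot: [[-0.001, -0.136, 0.991], [0.001, 0.991, 0.136], [-1.0, 0.001, -0.001]]
contact_force: [0.7, 0.3, -0.3]
gripper_width: 0.138
```

Request:
apply_moves(
  deltas=[
    [[0.2,0,0,0],[0.3,0,0,0],[0.3,0,0,0]],
  ],
)

```text
time_s: 24.02
position: [0.5092, -0.2209, -0.029]
ee_rot: [[0.001, -0.135, 0.991], [-0.0, 0.991, 0.135], [-1.0, -0.0, 0.001]]
contact_force: [-1.6, 3.7, 10.0]
gripper_width: 0.132
```

Request:
apply_moves(
  deltas=[
    [[0,0,0,0],[0,0,0,0],[-1,0,0,0],[-3,0,0,0],[-8,0,0,0],[-9,4,2,0.1],[-9,9,5,0.2],[-9,14,8,0.35],[-9,16.35,9.15,0.47],[-9,16.35,9.15,0.47]],
  ],
  claw=3.6,
)

```text
time_s: 25.28
position: [0.5782, -0.0452, 0.0611]
ee_rot: [[0.002, 0.326, 0.946], [-0.0, 0.946, -0.326], [-1.0, 0.0, 0.002]]
contact_force: [0.0, -0.4, -0.7]
gripper_width: 0.424
```

Request:
apply_moves(
  deltas=[
    [[0,0,0,0],[0,0,0,0]],
  ],
  claw=4.6,
)

```text
time_s: 25.52
position: [0.577, -0.048, 0.0601]
ee_rot: [[0.0, 0.329, 0.944], [-0.0, 0.944, -0.329], [-1.0, -0.0, 0.0]]
contact_force: [-0.3, -0.2, 1.0]
gripper_width: 0.535
```

Run:
```python
from h import *
o=bot.get_obs();p=o["position"];print(p,np.round(o["ee_rot"],3).tolist(),(CR.T@(p[:2]-CT)).round(4))
c=np.vstack([cloud(bot.get_image("scene")) for _ in range(2)]);L=np.c_[(c[:,:2]-CT)@CR*1e3,c[:,2]*1e3]
for n,x,y,z0 in(("LN",-40,48,9.5),("RN",-40,-46,9.5),("table big",-11,141,3)):
    k=L[(abs(L[:,0]-x)<24)&(abs(L[:,1]-y)<28)&(L[:,2]>z0)&(L[:,2]<24)];print(n,len(k),k.mean(0).round(1) if len(k) else "",np.median(k,axis=0).round(1))
```

```text
[ 0.57697073 -0.04804541  0.06008361] [[0.0, 0.329, 0.944], [-0.0, 0.944, -0.329], [-1.0, -0.0, 0.0]] [-0.0111  0.1386]
LN 0  [nan nan nan]
RN 78 [-38.7 -41.6  13.5] [-38.  -40.2  13.6]
table big 238 [ -7.6 143.3  11. ] [ -7.9 143.2  11.6]
  return _methods._mean(a, axis=axis, dtype=dtype,
  ret = um.true_divide(
```

Request:
apply_moves(
  deltas=[
    [[4,0.2,0,0],[7,0.2,0,0],[8.7,0.2,0,0],[9.2,0.2,0,0],[9.2,0.2,0,0]],
  ],
)

```text
time_s: 26.25
position: [0.5783, -0.0453, -0.0319]
ee_rot: [[0.0, 0.329, 0.944], [-0.0, 0.944, -0.329], [-1.0, 0.0, 0.0]]
contact_force: [0.6, 0.4, 0.1]
gripper_width: 0.539
```

Request:
apply_moves(
  deltas=[
    [[0,0,0,0],[0,0,0,0],[0,0,0,0],[0,0,0,0]],
  ],
  claw=1,
)

```text
time_s: 26.75
position: [0.5788, -0.0455, -0.0308]
ee_rot: [[0.002, 0.328, 0.945], [-0.001, 0.945, -0.328], [-1.0, 0.0, 0.002]]
contact_force: [-1.7, -3.1, 5.3]
gripper_width: 0.257
```

Request:
apply_moves(
  deltas=[
    [[-1,0,0,0],[-3,0,0,0],[-8,0,0,0],[-8,0,0,0]],
  ],
)

```text
time_s: 27.25
position: [0.5815, -0.0452, 0.0527]
ee_rot: [[0.009, 0.328, 0.944], [-0.001, 0.945, -0.328], [-1.0, 0.002, 0.008]]
contact_force: [0.2, -0.3, 0.2]
gripper_width: 0.25
```

Request:
apply_moves(
  deltas=[
    [[0,-4,-0.7,0],[0,-9,-1.6,0],[0,-9.8,-1.75,0],[0,-9.8,-1.75,0],[0,-9.8,-1.75,0]],
  ],
)

```text
time_s: 27.88
position: [0.5299, -0.1311, 0.0479]
ee_rot: [[0.001, 0.328, 0.945], [0.0, 0.945, -0.328], [-1.0, 0.0, 0.0]]
contact_force: [0.1, 0.0, 0.1]
gripper_width: 0.253
```

Request:
apply_moves(
  deltas=[
    [[3,0,0,0],[6,0,0,0],[7.2,0,0,0],[7.2,0,0,0]],
  ],
)

```text
time_s: 28.38
position: [0.5292, -0.1311, -0.0248]
ee_rot: [[-0.001, 0.328, 0.945], [0.0, 0.945, -0.328], [-1.0, -0.0, -0.001]]
contact_force: [-0.1, -0.2, 0.7]
gripper_width: 0.252
```

Request:
apply_moves(
  deltas=[
    [[0.2,0,0,0],[0.3,0,0,0],[0.3,0,0,0]],
  ],
)

```text
time_s: 28.75
position: [0.5295, -0.1319, -0.0269]
ee_rot: [[0.001, 0.329, 0.944], [-0.0, 0.944, -0.329], [-1.0, 0.0, 0.001]]
contact_force: [0.0, -0.8, 0.0]
gripper_width: 0.254
```

Request:
apply_moves(
  deltas=[
    [[0.2,0,0,0],[0.2,0,0,0]],
  ],
)

```text
time_s: 29.0
position: [0.5293, -0.1312, -0.0282]
ee_rot: [[-0.0, 0.329, 0.944], [0.001, 0.944, -0.329], [-1.0, 0.001, -0.0]]
contact_force: [-4.1, 5.4, 15.6]
gripper_width: 0.247
```

Run:
```python
from h import *
o=bot.get_obs();p=o["position"];print(p,o["contact_force"].round(1),o["gripper_width"]*85,(CR.T@(p[:2]-CT)).round(4))
s=bot.get_image("scene");save(s,"l1",(220,130,340,220),5)
c=cloud(s);L=np.c_[(c[:,:2]-CT)@CR*1e3,c[:,2]*1e3]
for n,x,y,z0,z1 in(("LN",-40,48,8,26),("table big",-11,141,3,25)):
    k=L[(abs(L[:,0]-x)<24)&(abs(L[:,1]-y)<28)&(L[:,2]>z0)&(L[:,2]<z1)];print(n,len(k),k.round(0)[:40].tolist())
```

```text
[ 0.52926846 -0.1312427  -0.02819835] [-4.1  5.4 15.6] 21.01311055981864 [-0.0399  0.0471]
LN 98 [[-37.0, 35.0, 25.0], [-40.0, 34.0, 23.0], [-31.0, 34.0, 25.0], [-33.0, 36.0, 25.0], [-37.0, 35.0, 22.0], [-38.0, 38.0, 24.0], [-32.0, 33.0, 21.0], [-32.0, 38.0, 24.0], [-36.0, 35.0, 20.0], [-35.0, 41.0, 25.0], [-32.0, 32.0, 17.0], [-32.0, 36.0, 19.0], [-32.0, 42.0, 23.0], [-33.0, 44.0, 24.0], [-31.0, 33.0, 15.0], [-30.0, 40.0, 20.0], [-29.0, 46.0, 24.0], [-31.0, 47.0, 24.0], [-34.0, 47.0, 23.0], [-27.0, 44.0, 22.0], [-29.0, 45.0, 21.0], [-30.0, 49.0, 23.0], [-32.0, 50.0, 23.0], [-27.0, 45.0, 19.0], [-28.0, 48.0, 20.0], [-29.0, 50.0, 21.0], [-30.0, 53.0, 22.0], [-57.0, 54.0, 8.0], [-19.0, 29.0, 8.0], [-24.0, 48.0, 19.0], [-26.0, 51.0, 21.0], [-28.0, 51.0, 19.0], [-28.0, 55.0, 22.0], [-29.0, 59.0, 24.0], [-32.0, 63.0, 26.0], [-43.0, 72.0, 25.0], [-50.0, 65.0, 17.0], [-59.0, 60.0, 8.0], [-23.0, 45.0, 15.0], [-22.0, 51.0, 19.0]]
table big 5 [[-34.0, 123.0, 4.0], [-34.0, 130.0, 4.0], [-23.0, 126.0, 4.0], [-25.0, 159.0, 3.0], [-32.0, 164.0, 3.0]]
```

Request:
apply_moves(
  deltas=[
    [[0,0,0,0],[0,0,0,0],[-1,0,0,0],[-4,0,0,0],[-10,0,0,0],[-16,-1,-2,0],[-22,-3,-6,0],[-28,-5,-10,0],[-33,-7,-15,-0.12],[-34,-7.3,-15.4,-0.12],[-34,-7.3,-15.4,-0.12]],
  ],
  claw=5,
)

```text
time_s: 30.42
position: [0.3595, -0.1508, 0.3139]
ee_rot: [[0.006, 0.215, 0.977], [-0.003, 0.977, -0.215], [-1.0, -0.002, 0.006]]
contact_force: [0.5, -1.0, -0.1]
gripper_width: 0.585
```

Run:
```python
from h import *
o=bot.get_obs();print(o["position"],o["contact_force"].round(1))
t=bot.get_image("top");s=bot.get_image("scene")
xs=np.arange(90,-125,-1/2);ys=np.arange(100,-100,-1/2)
X,Y=np.meshgrid(xs,ys,indexing="ij")
P=np.c_[(np.c_[X.ravel(),Y.ravel()]/1e3)@CR.T+CT,np.full(X.size,.013)]
m=pix(t,P).reshape(*X.shape,2).astype(np.float32)
im=cv2.remap(t["image"],m[...,0],m[...,1],cv2.INTER_CUBIC)
b=cv2.resize(s["image"][80:225,190:320],None,fx=3,fy=3)[:430]
b=np.vstack([b,np.zeros((max(0,430-len(b)),b.shape[1],3),np.uint8)])
cv2.imwrite("pics/fin.png",np.hstack([im[:430],b])[:,:,::-1])
c=cloud(t);L=np.c_[(c[:,:2]-CT)@CR*1e3,c[:,2]*1e3]
k=L[(L[:,0]>60)&(L[:,0]<200)&(abs(L[:,1]-50)<40)&(L[:,2]>60)&(L[:,2]<230)]
# lid angle from underside plane: x-78 vs z-32.5
k=k[k[:,2]>90];A=np.polyfit(k[:,2],k[:,0],1);print("lid pts",len(k),A)
q=c=cloud(s);L=np.c_[(c[:,:2]-CT)@CR*1e3,c[:,2]*1e3]
k=L[(L[:,0]>60)&(L[:,0]<150)&(L[:,1]>40)&(L[:,1]<92)&(L[:,2]>60)&(L[:,2]<230)];A=np.polyfit(k[:,2],k[:,0],1);print("scene lid",len(k),A,"at z180",np.polyval(A,180),k.max(0))
```

```text
[ 0.35950926 -0.15084385  0.31389834] [ 0.5 -1.  -0.1]
lid pts 731 [ 0.12088032 71.50467976]
scene lid 438 [6.78435841e-02 8.41768984e+01] at z180 96.38874354624372 [ 98.60051891  91.91053713 190.02991031]
```

View pics/fin.png

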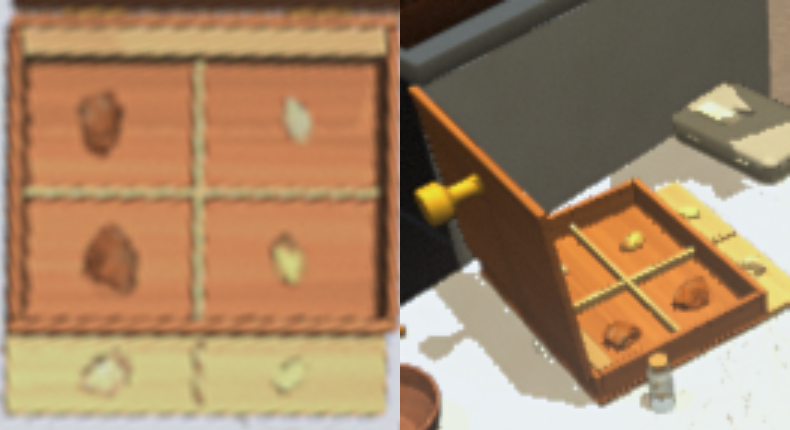

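Repacked view: big lumps in both left pockets (100,122 and 112,258), small lumps in both right pockets (297,120 and 288,258), vial and samples undisturbed. Now I'll regrip the knob and shut the lid.

Request:
apply_moves(
  deltas=[
    [[0,0,5,0],[0,0.3,11,0],[0,0.5,17,0],[0,0.8,23,0],[0,0.9,29,0],[0,0.9,33,0],[0,0.9,33.5,0],[0,0.9,33.5,0],[0,0.9,33.5,0]],
  ],
  claw=6,
)

```text
time_s: 31.65
position: [0.688, -0.2124, 0.3102]
ee_rot: [[-0.001, 0.213, 0.977], [0.0, 0.977, -0.213], [-1.0, 0.0, -0.001]]
contact_force: [0.5, -0.0, 0.5]
gripper_width: 0.699
```

Run:
```python
from h import *
o=bot.get_obs();p=o["position"];d=np.array([.6887,-.2134,.101])-p;print(p,"tool cm",(d@np.array(o["ee_rot"])*100).round(2))
c=np.vstack([cloud(bot.get_image("scene"))]);L=np.c_[(c[:,:2]-CT)@CR*1e3,c[:,2]*1e3]
k=L[(L[:,0]>112)&(L[:,0]<150)&(abs(L[:,1])<25)&(L[:,2]>110)&(L[:,2]<190)];print("knob",len(k),np.median(k,axis=0).round(1),np.percentile(k,[5,95],axis=0).round(1).tolist(), "pose case",(CR.T@(np.array([.6887,-.2134])-CT)).round(4))
```

```text
[ 0.68800452 -0.21244465  0.31021283] tool cm [20.92 -0.08  0.12]
knob 164 [130.5   8.5 161.8] [[114.5, -4.4, 149.1], [138.8, 14.7, 169.4]] pose case [0.1334 0.0009]
```

Request:
apply_moves(
  deltas=[
    [[6,-0.1,0.1,0],[12,-0.1,0.1,0],[16,-0.1,0.1,0],[19,-0.1,0.1,0],[20.9,-0.1,0.1,0],[20.9,-0.1,0.1,0]],
  ],
)

```text
time_s: 32.45
position: [0.6888, -0.2138, 0.1009]
ee_rot: [[-0.002, 0.213, 0.977], [0.001, 0.977, -0.213], [-1.0, 0.0, -0.002]]
contact_force: [0.8, -0.1, -0.3]
gripper_width: 0.706
```

Request:
apply_moves(
  deltas=[
    [[0,0,0,0],[0,0,0,0],[0,0,0,0],[0,0,0,0]],
  ],
  claw=2.4,
)

```text
time_s: 32.95
position: [0.6914, -0.214, 0.1037]
ee_rot: [[0.004, 0.213, 0.977], [-0.001, 0.977, -0.213], [-1.0, 0.0, 0.004]]
contact_force: [2.0, 2.9, 6.4]
gripper_width: 0.297
```

Request:
apply_moves(
  deltas=[
    [[-0.5,0,-1.3,0],[-0.8,0,-2.5,0],[-1.0,0,-3.9,0],[-1.1,0,-5.2,0],[-1.1,0,-6.5,0],[-0.9,0,-7.8,0],[-0.5,0,-9.1,0],[-0.1,0,-10.4,0],[0.5,0,-11.6,0],[0.5,0,-11.6,0]],
  ],
)

```text
time_s: 34.2
position: [0.5756, -0.1883, 0.0974]
ee_rot: [[-0.0, 0.213, 0.977], [0.001, 0.977, -0.213], [-1.0, 0.001, -0.001]]
contact_force: [-1.9, 5.1, 5.2]
gripper_width: 0.299
```

Request:
apply_moves(
  deltas=[
    [[0.7,0,-1.1,0],[1.5,0,-2.2,0],[2.4,0,-3.1,0],[3.4,0,-4.0,0],[4.4,0,-4.8,0],[5.6,0,-5.5,0],[5.6,0,-5.5,0]],
  ],
)

```text
time_s: 35.08
position: [0.5225, -0.1765, 0.0404]
ee_rot: [[0.0, 0.213, 0.977], [0.001, 0.977, -0.213], [-1.0, 0.001, -0.0]]
contact_force: [2.0, 7.2, 0.6]
gripper_width: 0.299
```

Request:
apply_moves(
  deltas=[
    [[0.8,0,-0.35,0],[1.5,0,-0.6,0],[1.9,0,-0.8,0],[1.9,0,-0.8,0]],
  ],
)

```text
time_s: 35.58
position: [0.5155, -0.175, 0.023]
ee_rot: [[0.001, 0.213, 0.977], [0.001, 0.977, -0.213], [-1.0, 0.001, 0.001]]
contact_force: [-0.6, 8.6, 10.7]
gripper_width: 0.298
```

Request:
apply_moves(
  deltas=[
    [[0.2,0,0,0],[0.2,0,0,0]],
  ],
)

```text
time_s: 35.83
position: [0.5155, -0.175, 0.0227]
ee_rot: [[0.001, 0.213, 0.977], [0.001, 0.977, -0.213], [-1.0, 0.001, 0.001]]
contact_force: [-5.9, 10.0, 29.4]
gripper_width: 0.304
```

Request:
apply_moves(
  deltas=[
    [[0,0,0,0],[0,0,0,0],[0,0,0,0],[0,0,0,0],[-2,0,0,0],[-5,0,0,0],[-10,0,0,0],[-16,0,-3,0],[-22,0,-8,0],[-27,2,-13,0],[-29,2,-15,0],[-29,2,-15,0]],
  ],
  claw=6,
)

```text
time_s: 37.33
position: [0.3722, -0.1242, 0.3128]
ee_rot: [[0.006, 0.213, 0.977], [-0.002, 0.977, -0.213], [-1.0, -0.001, 0.006]]
contact_force: [0.7, -0.6, 0.5]
gripper_width: 0.706
```

Run:
```python
from h import *
o=bot.get_obs();print(o["position"],o["contact_force"].round(1),o["time_s"])
for n in("top","scene"):
    c=np.vstack([cloud(bot.get_image(n)) for _ in range(3)])
    L=np.c_[(c[:,:2]-CT)@CR,c[:,2]]
    m=(abs(L[:,1])<.085)&(abs(L[:,0])<.068)&(L[:,2]<.06)&(L[:,2]>.025)&(np.hypot(L[:,0]+.048,L[:,1])>.04)
    q=L[m];A=np.c_[q[:,:2],np.ones(len(q))]
    for _ in range(3):
        s=np.linalg.lstsq(A,q[:,2],rcond=None)[0];r=abs(A@s-q[:,2])<.003;A,q=A[r],q[r]
    print(n,len(q),"slope x,y, z0",s.round(4),"sd",np.std(A@s-q[:,2]).round(4))
    k=L[(L[:,2]>.072)&(L[:,2]<.1)&(abs(L[:,0]+.048)<.03)&(abs(L[:,1])<.03)];print("knob",len(k),np.median(k,axis=0).round(4),np.percentile(k[:,2],95).round(4) if len(k) else "")
    im=bot.get_image(n)
    for l in("vial_1","needle_stand","glue_bottle"):
        for b in bot.boxes_of(n,l)[:1]:print(l,round(b["confidence"],2),np.round(b["extent"]))
```

```text
[ 0.37221169 -0.12417244  0.31277622] [ 0.7 -0.6  0.5] 37.325
top 8793 slope x,y, z0 [-0.0018 -0.0001  0.0386] sd 0.0013
knob 317 [-0.0481  0.0036  0.0812] 0.0835
vial_1 0.56 [342. 168.   6.   8.]
needle_stand 0.51 [284. 166.  11.  16.]
glue_bottle 0.64 [247. 168.  20.  20.]
scene 6477 slope x,y, z0 [-0.0002 -0.0007  0.0402] sd 0.001
knob 312 [-0.0448  0.0072  0.082 ] 0.0847
vial_1 0.55 [277. 210.  10.  19.]
needle_stand 0.56 [325. 249.  19.  21.]
glue_bottle 0.82 [361. 265.  20.  34.]
```

```bash
python3 -c "
from plant import bot
print(bot.sign_off())"
```

```text
the job is handed in; nothing more can be done
None
```

The case is repacked, the lid is shut and the job is handed in. My moves were finished at about 37 s of the 72 s allowed.

- **Repacking:** The big sample stood before the left column, so small lump A and big lump B were in the wrong columns. I opened the lid by its knob and parked big B briefly on the table to the left of the case. Small A then went to the near right pocket and big B to the near left. The correctly packed lumps were not touched.
- **Pockets:** The last open view showed one lump in each pocket, with both big lumps on the left and both small ones on the right.
- **Lid:** I pressed it down at the knob until it stopped, at 29 N. Its measured tilt is now 0.002 rad or less in both cameras, against 0.053 at the start, and its height matches a shut lid.
- **Bystanders:** The vial, needle stand and glue bottle were found within about 2 pixels of where they started. The side cutters, tweezers and motor were not checked again. The highest force I read at the wrist after a move was about 32 N.

One thing disagreed. The fingertips in the images stood about 38–40 mm higher than the reported tool height suggested. My first grasp at the knob therefore closed on air just above it. After that I set heights from the cameras and from contact force, and every later grasp held.

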